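# Sweep the loose heat sinks into the catch tray

## Robot

A 6-joint arm with a two-finger parallel gripper is mounted at the origin on the work surface. World frame = base frame: x ahead of the robot, y to its left, z up, the work surface at z = 0. Lengths are in m, angles in rad, forces in N, time in s.
With the tool pointing down it reaches from about 0.35 to 0.85 m from the base axis. Payload 8.1 kg.
Tool frame: the origin (TCP) lies at the centre of the arm's flange, where the gripper is bolted on; the fingertips stand 186 mm ahead of it and the grasp point (between the pads) lies 167 mm ahead of it; z points along the fingers, y is the line along which they close (so a half turn about z gives the same grasp; the last joint's range is limited). The gripper opens to 93 mm and grips with 3 to 60 N. Pads are 15 mm wide; open, the fingers measure 128 mm over their backs; the gripper's body (75 mm by 188 mm) begins 65 mm behind the grasp point.
Start: joints at [-1.245, 0.13, 1.488, -0, 1.523, -0.085], TCP at [0.24, -0.55, 0.405] pointing down, gripper open.
Joint ranges: [-2.96, 2.96], [-0.89, 2.26], [0.02, 2.5], [-1.34, 4.48], [0, 2.73], [-2.66, 2.66]. Speed limits (rad/s): [2.39, 2.39, 2.79, 3.14, 3.14, 3.14].

## Interface

Orientations are given as a rotation vector (axis times angle).
In Python, from plant import read_state, read_camera, camera_params, robot gives the robot as it stands.
- The arm moves only by the tool carry_out, never from a script. Its argument "targets" is a list of rows, each an object of numbers: "hand": the opening in per cent of the stroke, from 0 (shut) to 100 (fully open); "x", "y", "z": the shift along the tool's x, y, z in m; "ax", "ay", "az": the turn, a rotation vector about the tool's x, y, z in rad. In form: [{"hand": .., "x": .., "y": .., "z": .., "ax": .., "ay": .., "az": ..}, ...]. A call has 1 to 8 rows; each row is the pose to reach, as a shift and turn from the pose commanded when the call began, along the tool's axes at that moment; what a row does not reach only later rows make up. A row lasts 1/8 s, in which the tool goes at most 62.5 mm and 10.7 degrees, less where a joint would pass 70% of its speed; a pose out of reach is approached as far as the arm can. A call with a gripper value outside its range is refused whole. The fingers move at their own pace and stop on an object; "newtons" is the grip in N (left out, the last holds). Time passes only in rows, so rows that repeat a pose let the fingers close. It gives the time, the measured TCP pose, the force, the opening and the grip force at its end, in the units of the state.
- read_state(): the state, without advancing time (a new reading comes with each control period).
- read_camera(name): name is "side" or "top" or "wrist"; returns (picture, depth): 400x640x3 uint8, blue, green, red; 400x640 float32, m along the optical axis (not along the pixel's ray), 0 where there is no reading.
- camera_params(name): a dict with "fx", "fy", "cx", "cy" (pixels), "position" and "rotation" of the camera in the world. Camera axes: x right, y up, looking along -z (the intrinsics and any distortion apply to the point x, -y, -z); pixel columns grow to the right and rows downward; lengths in m; the calibration is good to about 2 mm. A picture is of the moment at which its call begins: read the wrist's pose just before it. camera_params takes no time and is no camera call; for the wrist camera it gives the pose at the moment of the call.
- robot.close_job(): hands the job in; it is judged then, once.
The state is a dict: "t": time; "q": joint angles; "dq": joint speeds; "joint_torque": joint torques, N m; "tool_pos": TCP position; "orientation": TCP orientation; "force": force on the tool from outside, world axes, zero at the start; "wrist_torque": the same for the moment, N m; "opening": finger opening in m; "gripper_force": force on a finger pad.
Only numpy, scipy, OpenCV 4.12 (cv2) and the standard library are available. Lean on these libraries where they do the work, as an engineer would, in place of code of your own. Each camera call takes 0.05 s, during which the arm holds its last target. There are 200 camera calls.

## Task

Clear the repair mat: with the fingers, gently sweep the three loose finned heat sinks across the mat and through the open side of the three-sided steel catch tray until all three lie fully inside it. Only push them along the mat: do not pinch, press hard on or lift them. Leave the two standing black capacitors and everything else where they are.

Things in the scene. Friction and masses are not known exactly. Their poses are not given: they have to be found in the camera images.
- tray: Three-sided steel catch tray fixed to the blue mat (mat top 3 mm above the work surface), no floor: parts slide on the mat. Inside 190 mm along x, 100 mm along y; walls 18 mm high, 4 mm thick on its -x, +x and +y sides; the -y side is the open mouth, no sill. Origin on the mat at the middle of the inside: mouth line y = -50, back wall y = +50, side walls x = -95, +95 mm. z up.
- sink_a_center (a point): Centre of loose heat sink A: bare aluminium block with five fins along its x, 36 mm (x) by 32 mm (y) by 16 mm high, 25 to 50 g, lying base down on the blue mat; the point is 8 mm above its underside. z is up. The three heat sinks are alike.
- sink_b_center (a point): Centre of loose heat sink B: bare aluminium block with five fins along its x, 36 mm (x) by 32 mm (y) by 16 mm high, 25 to 50 g, lying base down on the blue mat; the point is 8 mm above its underside. z is up. The three heat sinks are alike.
- sink_c_center (a point): Centre of loose heat sink C: bare aluminium block with five fins along its x, 36 mm (x) by 32 mm (y) by 16 mm high, 25 to 50 g, lying base down on the blue mat; the point is 8 mm above its underside. z is up. The three heat sinks are alike.
- cap_a_center (a point): Centre of capacitor A: black cylinder with a bare metal spot on top, 26 mm in diameter, 36 mm tall, 30 g, standing loose on the mat among the heat sinks; the point is 18 mm above its underside. Bystander.
- cap_b_center (a point): Centre of capacitor B: black cylinder with a bare metal spot on top, 26 mm in diameter, 36 mm tall, 30 g, standing loose on the mat among the heat sinks; the point is 18 mm above its underside. Bystander.
- screwdriver: Loose screwdriver, 180 mm long, lying along its x on the mat at the robot's right. Bystander; origin under its middle.
- jar: Small closed jar, 44 mm in diameter, 35 mm tall, on the mat's far right. Bystander; origin at the centre of its underside.
- tape: Roll of yellow tape lying flat, 72 mm in diameter, 18 mm high, just left of the mat. Bystander; origin at the centre of its underside.
- phone: Black mobile phone lying flat, 148 x 72 x 9 mm, left of the mat. Bystander; origin at the centre of its underside.
- spray: Spray can, 56 mm in diameter, 150 mm tall, standing on the mat at its far left. Bystander; origin at the centre of its underside.

How it is judged:
By the outcome, as a careful person would: the job done as asked, in the order asked, and still so for the second after the job is handed in, with the robot touching nothing.
It also fails if it takes over 72 s, if anything falls off the work surface, if the arm or the gripper's body presses on something with over 40 N, if the wrist force passes 120 N, or if a joint passes its speed limit or range.

## Working session

There is one attempt and no reset: what is moved stays moved. The work goes in short steps, Python scripts to look and compute and a tool call to move; the robot and the scene stay as the last step left them, time stands still between calls to the robot, and variables do not carry over. Pictures are saved under pics/ and viewed, at most 10 in all, crops included, and the job is handed in when it is done.

Besides the shell and the picture viewer there is one more tool, called after "Request:" as a command line: name --argument value ..., lists and objects as JSON in quotes. carry_out: Moves the arm, as the interface text tells. Its arguments: {"type":"object","properties":{"targets":{"type":"array","items":{"type":"object","properties":{"hand":{"type":"number"},"x":{"type":"number"},"y":{"type":"number"},"z":{"type":"number"},"ax":{"type":"number"},"ay":{"type":"number"},"az":{"type":"number"}}}},"newtons":{"type":"number"}},"required":["targets"]}

```bash
mkdir -p pics
cat > h.py <<'E'
import numpy as np, cv2
from plant import read_state, read_camera, camera_params, robot
def ray(p,u,v,z):
    R=np.array(p["rotation"],float)
    if R.shape!=(3,3): R=cv2.Rodrigues(R)[0]
    d=R@np.array([(u-p["cx"])/p["fx"],-(v-p["cy"])/p["fy"],-1.0]); o=np.array(p["position"])
    return (o+d*(z-o[2])/d[2]).round(4)
E
python3 - <<'E'
from h import *
s=read_state(); print(s)
p=camera_params("top"); print(p)
i,d=read_camera("top"); cv2.imwrite("pics/top.png",i); np.save("top.npy",d); print(camera_params("side"))
E
```

```text
{'t': 0.0, 'q': array([-1.24539508e+00,  1.31152357e-01,  1.48926717e+00, -4.65537778e-07,
        1.52299795e+00, -8.54005264e-02]), 'dq': array([-0.0015516 ,  0.00033279, -0.00046332,  0.00039366,  0.00095364,
        0.00027025]), 'joint_torque': array([-2.11682629e-03, -5.59851122e+01, -4.91762424e+01,  7.63164321e-02,
        3.53309757e-02, -1.34884890e-04]), 'tool_pos': array([ 0.23955401, -0.54985599,  0.40369905]), 'orientation': array([-3.07378059e+00, -6.40388620e-01,  3.43673983e-04]), 'force': array([ 0.5856355 , -0.42782466, -0.16949742]), 'wrist_torque': array([-0.03019029, -0.01578611, -0.03268498]), 'gripper_force': 0.0, 'opening': 0.09317420567654754}
{'fx': 402.42391257059796, 'fy': 402.42391257059796, 'cx': 321.94690400765637, 'cy': 194.9207725561906, 'position': array([0.47099574, 0.0603469 , 1.15820098]), 'rotation': array([ 0.0714337 , -0.09090132, -1.58345363])}
{'fx': 405.5141476642705, 'fy': 405.5141476642705, 'cx': 323.0660307289554, 'cy': 202.15659327978585, 'position': array([ 0.40503423, -0.71328898,  0.7682743 ]), 'rotation': array([ 0.81131007, -0.10878208, -0.22999482])}
```

View pics/top.png

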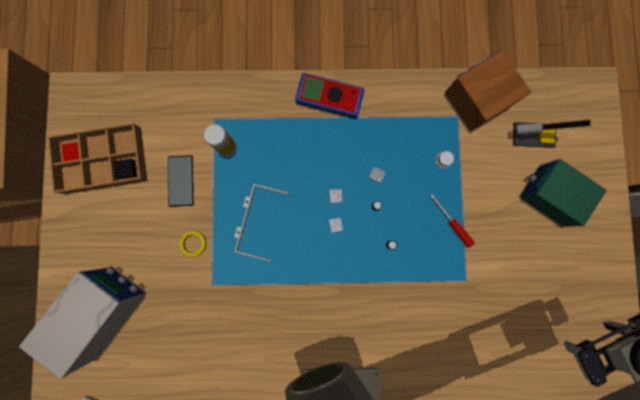

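The top view shows the tray at left: back wall (253,186)-(236,251), arms to (288,193) and (270,261), mouth facing right. Sinks are near (336,196), (336,225) and (377,175); capacitor tops near (377,206) and (391,245).

```bash
cat >> h.py <<'E'
def look(tag,crop=(225,160,215,115),k=3.7,show=True):
    p=camera_params("top"); i,d=read_camera("top")
    x,y,w,h=crop
    if show: cv2.imwrite(f"pics/{tag}.png",cv2.resize(i[y:y+h,x:x+w],None,fx=k,fy=k,interpolation=cv2.INTER_CUBIC))
    m=((i.min(2)>120)).astype(np.uint8)
    n,l,st,c=cv2.connectedComponentsWithStats(m)
    for j in range(1,n):
        if st[j,4]>8 and x<c[j][0]<x+w and y<c[j][1]<y+h:
            r=cv2.minAreaRect(np.argwhere(l==j)[:,::-1].astype(np.float32))
            a,b=ray(p,*c[j],.015),ray(p,*c[j],.039)
            q=cv2.boxPoints(r); e=[ray(p,*t,.015) for t in q]; v=e[1]-e[0]
            print(c[j].round(1),st[j,4],"z15",a[:2],"z39",b[:2],"size",np.round(r[1],1),"yaw%90",round(np.degrees(np.arctan2(v[1],v[0]))%90,1))
    return i,p
E
python3 - <<'E'
from h import *
i,p=look("a")
for u,v in [(253,186),(288,193),(270,261),(236,251)]: print(ray(p,u,v,.021)[:2])
for u,v in [(213,118),(459,117),(466,281),(213,284)]: print("mat",ray(p,u,v,.003)[:2])
for u,v in [(432,196),(472,245)]: print("sd",ray(p,u,v,.015)[:2])
E
```

```text
[376.6 174.7] 104 z15 [ 0.6455 -0.1127] z39 [ 0.6419 -0.109 ] size [10.7  9.8] yaw%90 62.3
[335.2 195.5] 131 z15 [0.587  0.0075] z39 [0.5846 0.0086] size [11. 11.] yaw%90 89.3
[247.5 198.6] 22 z15 [0.5816 0.2576] z39 [0.5793 0.2534] size [4.9 4.1] yaw%90 76.3
[246.  204.6] 21 z15 [0.5645 0.2615] z39 [0.5625 0.2573] size [4. 4.] yaw%90 89.0
[377.1 204.9] 35 z15 [ 0.5585 -0.1117] z39 [ 0.5567 -0.1081] size [5.7 5.7] yaw%90 43.5
[335.3 224.6] 138 z15 [0.5041 0.0086] z39 [0.5034 0.0097] size [12.6 11. ] yaw%90 10.5
[237.9 231.9] 45 z15 [0.4875 0.2842] z39 [0.4871 0.2795] size [ 4.9 10.9] yaw%90 76.4
[392.1 244.6] 39 z15 [ 0.4453 -0.1508] z39 [ 0.4458 -0.1464] size [6. 6.] yaw%90 89.0
[0.6168 0.241 ]
[0.5954 0.1417]
[0.4053 0.193 ]
[0.4344 0.2878]
mat [0.8218 0.3615]
mat [ 0.8166 -0.3636]
mat [ 0.3396 -0.3596]
mat [0.3428 0.3553]
sd [ 0.5818 -0.2699]
sd [ 0.4409 -0.3775]
```

View pics/a.png

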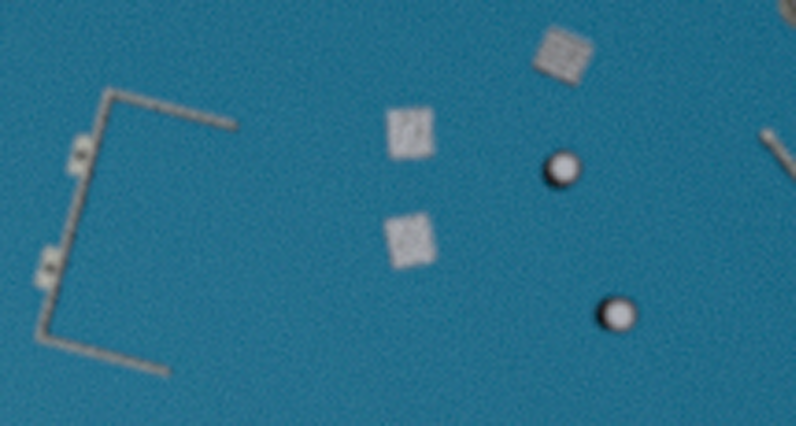

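The crop shows the tray (yaw about -14.4°, centre ≈ (0.512, 0.214)), two sinks side by side in front of the mouth, and the third upper right, turned about 23°, with both capacitors clear of the push lines. Plan: push the lower sink B first, then A, then C. The hand stays nearly closed, with its flat side about 45 mm wide, and each sink goes to its own slot.

```bash
cat >> h.py <<'E'
def theta(s):
    R=cv2.Rodrigues(np.array(s["orientation"]))[0]; return np.arctan2(R[1,0],R[0,0])
def rows(wps,start=None):
    """wps: world x,y,z,deg for tool x; rows relative to start, 8 per call"""
    s=read_state(); cur=np.array([*s["tool_pos"],theta(s)]) if start is None else np.array([*start[:3],np.radians(start[3])])
    print("t",round(s["t"],2),"pose",s["tool_pos"].round(4),round(np.degrees(theta(s)),1),"F",s["force"].round(1),"open",round(s["opening"],4))
    for k in range(0,len(wps),8):
        print("call"); c,q=np.cos(cur[3]),np.sin(cur[3])
        for w in wps[k:k+8]:
            d=np.array(w[:3])-cur[:3]; da=(np.radians(w[3])-cur[3]+np.pi)%(2*np.pi)-np.pi
            print('{"hand":11,"x":%.3f,"y":%.3f,"z":%.3f,"ax":0,"ay":0,"az":%.3f},'%(c*d[0]+q*d[1],q*d[0]-c*d[1],-d[2],-da))
        w=wps[min(k+8,len(wps))-1]; cur=np.array([*w[:3],np.radians(w[3])])
E
python3 - <<'E'
from h import *
rows([(.513,-.035,.29,102)])
E
```

```text
t 0.1 pose [ 0.2396 -0.5499  0.4038] 23.5 F [-0.1  0.6 -0.7] open 0.0929
call
{"hand":11,"x":0.456,"y":-0.363,"z":0.114,"ax":0,"ay":0,"az":-1.369},
```

Request:
carry_out --targets '[{"hand": 11, "x": 0.456, "y": -0.363, "z": 0.114, "ax": 0, "ay": 0, "az": -1.369}, {"hand": 11, "x": 0.456, "y": -0.363, "z": 0.114, "ax": 0, "ay": 0, "az": -1.369}, {"hand": 11, "x": 0.456, "y": -0.363, "z": 0.114, "ax": 0, "ay": 0, "az": -1.369}, {"hand": 11, "x": 0.456, "y": -0.363, "z": 0.114, "ax": 0, "ay": 0, "az": -1.369}, {"hand": 11, "x": 0.456, "y": -0.363, "z": 0.114, "ax": 0, "ay": 0, "az": -1.369}, {"hand": 11, "x": 0.456, "y": -0.363, "z": 0.114, "ax": 0, "ay": 0, "az": -1.369}, {"hand": 11, "x": 0.456, "y": -0.363, "z": 0.114, "ax": 0, "ay": 0, "az": -1.369}, {"hand": 11, "x": 0.456, "y": -0.363, "z": 0.114, "ax": 0, "ay": 0, "az": -1.369}]'

```text
t: 1.1
tool_pos: [0.47, -0.1146, 0.3083]
orientation: [1.973, 2.445, -0.0]
force: [0.6, -0.7, -0.2]
opening: 0.0175
gripper_force: 0.0
```

Run:
```python
from h import *
rows([(.513,-.035,.29,102)])
```

```text
t 1.1 pose [ 0.47   -0.1146  0.3083] 102.2 F [ 0.6 -0.7 -0.2] open 0.0175
call
{"hand":11,"x":0.069,"y":0.059,"z":0.018,"ax":0,"ay":0,"az":0.003},
```

Request:
carry_out --targets '[{"hand": 11, "x": 0.065, "y": 0.059, "z": 0.018, "ax": 0, "ay": 0, "az": 0.003}, {"hand": 11, "x": 0.065, "y": 0.059, "z": 0.018, "ax": 0, "ay": 0, "az": 0.003}, {"hand": 11, "x": 0.065, "y": 0.059, "z": 0.018, "ax": 0, "ay": 0, "az": 0.003}, {"hand": 11, "x": 0.065, "y": 0.059, "z": 0.018, "ax": 0, "ay": 0, "az": 0.003}]'

```text
t: 1.6
tool_pos: [0.5135, -0.0412, 0.2906]
orientation: [-1.981, -2.438, 0.001]
force: [0.2, -0.4, -0.7]
opening: 0.0103
gripper_force: 0.0
```

Run:
```python
from h import *
rows([(.513,-.035,.195,102)])
p=camera_params("wrist"); i,d=read_camera("wrist"); cv2.imwrite("pics/w.png",i)
for u,v in [(100,100),(320,100),(540,100),(320,200),(320,300)]: print(u,v,ray(p,u,v,.019),d[v,u])
```

```text
t 1.6 pose [ 0.5135 -0.0412  0.2906] 101.8 F [ 0.2 -0.4 -0.7] open 0.0103
call
{"hand":11,"x":0.006,"y":0.001,"z":0.096,"ax":0,"ay":0,"az":-0.003},
100 100 [0.3345 0.0088 0.019 ] 0.25871572
320 100 [0.4976 0.043  0.019 ] 0.2540114
540 100 [0.6606 0.0771 0.019 ] 0.2551439
320 200 [ 0.514  -0.0342  0.019 ] 0.27993882
320 300 [ 0.5338 -0.1274  0.019 ] 0.30594113
```

View pics/w.png

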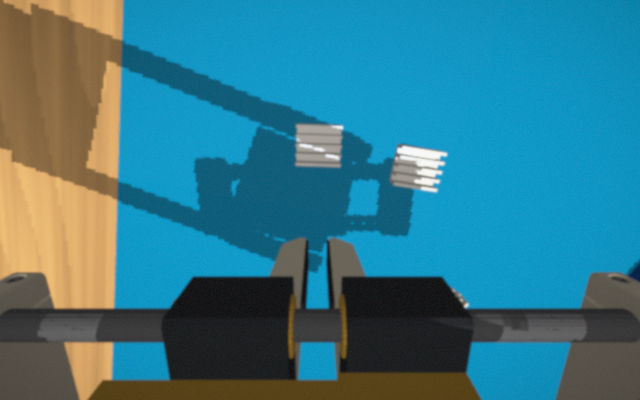

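The wrist view shows sink B at (319,146), square to and centred ahead of the fingertips, and sink A at (418,168) to its right. I'll descend and push.

Request:
carry_out --targets '[{"hand": 11, "x": 0, "y": 0, "z": 0.05, "ax": 0, "ay": 0, "az": 0}, {"hand": 11, "x": 0, "y": 0, "z": 0.095, "ax": 0, "ay": 0, "az": 0}, {"hand": 11, "x": 0, "y": 0, "z": 0.095, "ax": 0, "ay": 0, "az": 0}, {"hand": 11, "x": 0.01, "y": 0, "z": 0.095, "ax": 0, "ay": 0, "az": 0}, {"hand": 11, "x": 0.02, "y": 0, "z": 0.095, "ax": 0, "ay": 0, "az": 0}, {"hand": 11, "x": 0.03, "y": 0, "z": 0.095, "ax": 0, "ay": 0, "az": 0}, {"hand": 11, "x": 0.04, "y": 0, "z": 0.095, "ax": 0, "ay": 0, "az": 0}, {"hand": 11, "x": 0.05, "y": 0, "z": 0.095, "ax": 0, "ay": 0, "az": 0}]'

```text
t: 2.65
tool_pos: [0.5035, 0.0091, 0.196]
orientation: [1.98, 2.438, 0.0]
force: [-1.2, -0.0, 0.2]
opening: 0.0102
gripper_force: 0.1
```

Request:
carry_out --targets '[{"hand": 11, "x": 0.012, "y": 0, "z": 0, "ax": 0, "ay": 0, "az": 0}, {"hand": 11, "x": 0.024, "y": 0, "z": 0, "ax": 0, "ay": 0, "az": 0}, {"hand": 11, "x": 0.036, "y": 0, "z": 0, "ax": 0, "ay": 0, "az": 0}, {"hand": 11, "x": 0.048, "y": 0, "z": 0, "ax": 0, "ay": 0, "az": 0}, {"hand": 11, "x": 0.06, "y": 0, "z": 0, "ax": 0, "ay": 0, "az": 0}, {"hand": 11, "x": 0.072, "y": 0, "z": 0, "ax": 0, "ay": 0, "az": 0}, {"hand": 11, "x": 0.084, "y": 0, "z": 0, "ax": 0, "ay": 0, "az": 0}, {"hand": 11, "x": 0.096, "y": 0, "z": 0, "ax": 0, "ay": 0, "az": 0}]'

```text
t: 3.65
tool_pos: [0.4837, 0.103, 0.1958]
orientation: [-1.981, -2.438, -0.0]
force: [0.1, -0.1, 0.1]
opening: 0.0105
gripper_force: 0.1
```

Run:
```python
from h import *
rows([(.455+.005,.234-.023,.1945,102)])
p=camera_params("wrist"); i,d=read_camera("wrist"); cv2.imwrite("pics/w2.png",i)
```

```text
t 3.65 pose [0.4837 0.103  0.1958] 101.8 F [ 0.1 -0.1  0.1] open 0.0105
call
{"hand":11,"x":0.111,"y":-0.001,"z":0.001,"ax":0,"ay":0,"az":-0.003},
```

View pics/w2.png

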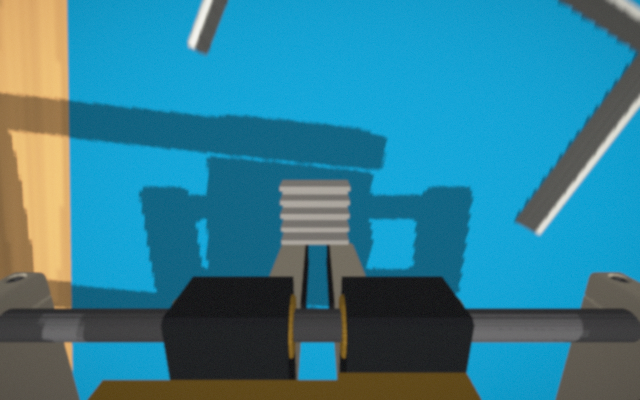

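The wrist view shows sink B square against both fingertips at (315,212), and the tray wall ends at (200,48) and (528,228), so the sink is heading between them.

Request:
carry_out --targets '[{"hand": 11, "x": 0.014, "y": 0, "z": 0, "ax": 0, "ay": 0, "az": 0}, {"hand": 11, "x": 0.028, "y": 0, "z": 0, "ax": 0, "ay": 0, "az": 0}, {"hand": 11, "x": 0.042, "y": 0, "z": 0, "ax": 0, "ay": 0, "az": 0}, {"hand": 11, "x": 0.056, "y": 0, "z": 0, "ax": 0, "ay": 0, "az": 0}, {"hand": 11, "x": 0.07, "y": 0, "z": 0, "ax": 0, "ay": 0, "az": 0}, {"hand": 11, "x": 0.084, "y": 0, "z": 0, "ax": 0, "ay": 0, "az": 0}, {"hand": 11, "x": 0.098, "y": 0, "z": 0, "ax": 0, "ay": 0, "az": 0}, {"hand": 11, "x": 0.108, "y": 0, "z": 0, "ax": 0, "ay": 0, "az": 0}]'

```text
t: 4.7
tool_pos: [0.4616, 0.2088, 0.1958]
orientation: [-1.981, -2.438, 0.0]
force: [1.0, -0.4, 0.3]
opening: 0.0105
gripper_force: 0.1
```

Request:
carry_out --targets '[{"hand": 11, "x": -0.02, "y": 0, "z": 0, "ax": 0, "ay": 0, "az": 0}, {"hand": 11, "x": -0.035, "y": 0, "z": -0.045, "ax": 0, "ay": 0, "az": 0}, {"hand": 11, "x": -0.05, "y": 0, "z": -0.1, "ax": 0, "ay": 0, "az": 0}, {"hand": 11, "x": -0.05, "y": 0, "z": -0.1, "ax": 0, "ay": 0, "az": 0}]'

```text
t: 5.2
tool_pos: [0.4743, 0.1589, 0.3012]
orientation: [1.979, 2.432, 0.012]
force: [0.2, -0.0, -1.0]
opening: 0.0104
gripper_force: 0.0
```

Run:
```python
from h import *
a=np.radians(98)
rows([(.587-.048*np.cos(a),.0075-.048*np.sin(a),.296,98)])
```

```text
t 5.2 pose [0.4743 0.1589 0.3012] 101.7 F [ 0.2 -0.  -1. ] open 0.0104
call
{"hand":11,"x":-0.219,"y":0.076,"z":0.005,"ax":0,"ay":0,"az":0.065},
```

Request:
carry_out --targets '[{"hand": 11, "x": -0.055, "y": 0.02, "z": 0.003, "ax": 0, "ay": 0, "az": 0.02}, {"hand": 11, "x": -0.11, "y": 0.04, "z": 0.003, "ax": 0, "ay": 0, "az": 0.04}, {"hand": 11, "x": -0.165, "y": 0.06, "z": 0.003, "ax": 0, "ay": 0, "az": 0.065}, {"hand": 11, "x": -0.219, "y": 0.077, "z": 0.003, "ax": 0, "ay": 0, "az": 0.065}, {"hand": 11, "x": -0.219, "y": 0.077, "z": 0.003, "ax": 0, "ay": 0, "az": 0.065}, {"hand": 11, "x": -0.219, "y": 0.077, "z": 0.003, "ax": 0, "ay": 0, "az": 0.065}]'

```text
t: 5.95
tool_pos: [0.5918, -0.0393, 0.2914]
orientation: [-2.059, -2.37, 0.001]
force: [-0.1, -0.2, -0.7]
opening: 0.0104
gripper_force: 0.0
```

Run:
```python
from h import *
rows([(.587,.0075,.195,98)])
look("b",show=False)
p=camera_params("wrist"); i,d=read_camera("wrist"); cv2.imwrite("pics/w3.png",i)
for u,v in [(320,130),(320,150),(340,150),(300,150)]: print(u,v,ray(p,u,v,.019))
```

```text
t 5.95 pose [ 0.5918 -0.0393  0.2914] 98.0 F [-0.1 -0.2 -0.7] open 0.0104
call
{"hand":11,"x":0.047,"y":0.002,"z":0.096,"ax":0,"ay":0,"az":0.001},
[247.  201.5] 50 z15 [0.5734 0.2589] z39 [0.5713 0.2547] size [ 5.3 11.6] yaw%90 79.1
[377.5 204.8] 32 z15 [ 0.5586 -0.1129] z39 [ 0.5568 -0.1092] size [6. 5.] yaw%90 89.2
[238. 232.] 51 z15 [0.4872 0.2838] z39 [0.4869 0.2792] size [ 5.3 11.4] yaw%90 79.1
[255.9 243. ] 130 z15 [0.4557 0.2332] z39 [0.456  0.2296] size [12.1 10.7] yaw%90 11.7
[390.1 244.3] 9 z15 [ 0.4463 -0.1452] z39 [ 0.4468 -0.1409] size [2.1 2.8] yaw%90 43.0
320 130 [0.5842 0.0245 0.019 ]
320 150 [0.5864 0.0092 0.019 ]
340 150 [0.6021 0.0114 0.019 ]
300 150 [0.5707 0.0069 0.019 ]
```

View pics/w3.png

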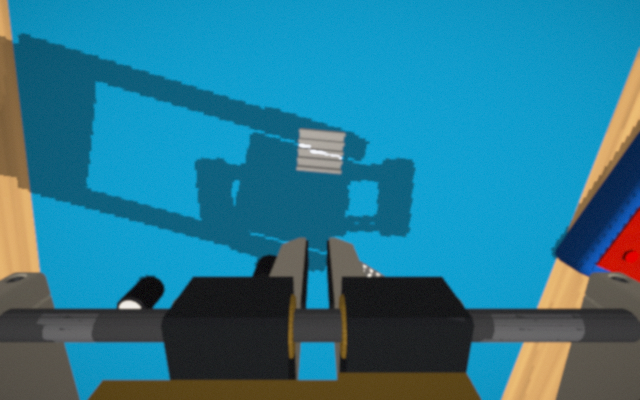

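Sink B now lies in the tray, at (0.456, 0.233). The wrist view shows A at (321,151), centred and nearly square to the hand; the capacitors at (140,293) and (265,268) are behind the hand.

```bash
cat >> h.py <<'E'
def arc(c0,c1,t0,n,z=.195,off=.0235):
    c0,c1=np.array(c0),np.array(c1); v=c1-c0; ch=np.degrees(np.arctan2(v[1],v[0])); t1=2*ch-t0
    th=np.radians(np.linspace(t0,t1,401)); D=np.c_[np.cos(th),np.sin(th)]
    P=np.vstack([[0,0],np.cumsum((D[1:]+D[:-1])/2,0)]); P=c0+P*np.linalg.norm(v)/np.linalg.norm(P[-1])
    H=P-off*D; k=np.linspace(0,400,n+1).astype(int)
    return [(*H[j],z,np.degrees(th[j])) for j in k]
E
python3 - <<'E'
from h import *
s=read_state(); z=.195
w=arc((.587,.009),(.5132,.219),98,18)
h=s["tool_pos"]
pre=[(h[0],h[1],.24,98),(h[0],h[1],z,98),(h[0],h[1],z,98),((h[0]+w[0][0])/2,(h[1]+w[0][1])/2,z,98)]
e=w[-1]; b=np.radians(e[3]); f=lambda r,zz:(e[0]-r*np.cos(b),e[1]-r*np.sin(b),zz,e[3])
rows(pre+w+[f(.02,z)])
E
```

```text
t 6.05 pose [ 0.5917 -0.0384  0.292 ] 98.1 F [-0.9  0.4 -0.4] open 0.0101
call
{"hand":11,"x":0.000,"y":0.000,"z":0.052,"ax":0,"ay":0,"az":0.003},
{"hand":11,"x":0.000,"y":0.000,"z":0.097,"ax":0,"ay":0,"az":0.003},
{"hand":11,"x":0.000,"y":0.000,"z":0.097,"ax":0,"ay":0,"az":0.003},
{"hand":11,"x":0.012,"y":0.001,"z":0.097,"ax":0,"ay":0,"az":0.003},
{"hand":11,"x":0.024,"y":0.002,"z":0.097,"ax":0,"ay":0,"az":0.003},
{"hand":11,"x":0.036,"y":0.002,"z":0.097,"ax":0,"ay":0,"az":-0.019},
{"hand":11,"x":0.049,"y":0.003,"z":0.097,"ax":0,"ay":0,"az":-0.041},
{"hand":11,"x":0.061,"y":0.002,"z":0.097,"ax":0,"ay":0,"az":-0.063},
call
{"hand":11,"x":0.012,"y":0.000,"z":-0.000,"ax":0,"ay":0,"az":-0.022},
{"hand":11,"x":0.025,"y":0.000,"z":-0.000,"ax":0,"ay":0,"az":-0.045},
{"hand":11,"x":0.038,"y":0.000,"z":-0.000,"ax":0,"ay":0,"az":-0.066},
{"hand":11,"x":0.050,"y":-0.000,"z":-0.000,"ax":0,"ay":0,"az":-0.088},
{"hand":11,"x":0.062,"y":-0.001,"z":-0.000,"ax":0,"ay":0,"az":-0.110},
{"hand":11,"x":0.075,"y":-0.002,"z":-0.000,"ax":0,"ay":0,"az":-0.133},
{"hand":11,"x":0.087,"y":-0.003,"z":-0.000,"ax":0,"ay":0,"az":-0.155},
{"hand":11,"x":0.100,"y":-0.005,"z":-0.000,"ax":0,"ay":0,"az":-0.177},
call
{"hand":11,"x":0.012,"y":0.000,"z":-0.000,"ax":0,"ay":0,"az":-0.022},
{"hand":11,"x":0.025,"y":0.000,"z":-0.000,"ax":0,"ay":0,"az":-0.044},
{"hand":11,"x":0.038,"y":0.000,"z":-0.000,"ax":0,"ay":0,"az":-0.066},
{"hand":11,"x":0.050,"y":-0.000,"z":-0.000,"ax":0,"ay":0,"az":-0.088},
{"hand":11,"x":0.062,"y":-0.001,"z":-0.000,"ax":0,"ay":0,"az":-0.110},
{"hand":11,"x":0.074,"y":-0.002,"z":-0.000,"ax":0,"ay":0,"az":-0.132},
{"hand":11,"x":0.087,"y":-0.003,"z":-0.000,"ax":0,"ay":0,"az":-0.155},
{"hand":11,"x":0.068,"y":-0.000,"z":-0.000,"ax":0,"ay":0,"az":-0.155},
```

Request:
carry_out --targets '[{"hand": 11, "x": 0, "y": 0, "z": 0.052, "ax": 0, "ay": 0, "az": 0}, {"hand": 11, "x": 0, "y": 0, "z": 0.096, "ax": 0, "ay": 0, "az": 0}, {"hand": 11, "x": 0, "y": 0, "z": 0.096, "ax": 0, "ay": 0, "az": 0}, {"hand": 11, "x": 0.012, "y": 0.001, "z": 0.096, "ax": 0, "ay": 0, "az": 0}, {"hand": 11, "x": 0.024, "y": 0.002, "z": 0.096, "ax": 0, "ay": 0, "az": 0}, {"hand": 11, "x": 0.036, "y": 0.002, "z": 0.096, "ax": 0, "ay": 0, "az": -0.019}, {"hand": 11, "x": 0.049, "y": 0.003, "z": 0.096, "ax": 0, "ay": 0, "az": -0.041}, {"hand": 11, "x": 0.061, "y": 0.002, "z": 0.096, "ax": 0, "ay": 0, "az": -0.063}]'

```text
t: 7.05
tool_pos: [0.5856, 0.022, 0.1971]
orientation: [1.981, 2.438, 0.0]
force: [0.2, -0.3, 0.2]
opening: 0.0101
gripper_force: 0.1
```

Request:
carry_out --targets '[{"hand": 11, "x": 0.012, "y": 0, "z": 0, "ax": 0, "ay": 0, "az": -0.022}, {"hand": 11, "x": 0.025, "y": 0, "z": 0, "ax": 0, "ay": 0, "az": -0.045}, {"hand": 11, "x": 0.038, "y": 0, "z": 0, "ax": 0, "ay": 0, "az": -0.066}, {"hand": 11, "x": 0.05, "y": 0, "z": 0, "ax": 0, "ay": 0, "az": -0.088}, {"hand": 11, "x": 0.062, "y": -0.001, "z": 0, "ax": 0, "ay": 0, "az": -0.11}, {"hand": 11, "x": 0.075, "y": -0.002, "z": 0, "ax": 0, "ay": 0, "az": -0.133}, {"hand": 11, "x": 0.087, "y": -0.003, "z": 0, "ax": 0, "ay": 0, "az": -0.155}, {"hand": 11, "x": 0.1, "y": -0.005, "z": 0, "ax": 0, "ay": 0, "az": -0.177}]'

```text
t: 8.05
tool_pos: [0.5602, 0.1187, 0.1968]
orientation: [1.759, 2.603, 0.0]
force: [-0.7, -0.5, 0.9]
opening: 0.0104
gripper_force: 0.1
```

Run:
```python
from h import *
rows([(.5132+.0235*.5,.219-.0235*.866,.195,120)])
p=camera_params("wrist"); i,d=read_camera("wrist"); cv2.imwrite("pics/w4.png",i)
```

```text
t 8.05 pose [0.5602 0.1187 0.1968] 111.9 F [-0.7 -0.5  0.9] open 0.0104
call
{"hand":11,"x":0.087,"y":-0.003,"z":0.002,"ax":0,"ay":0,"az":-0.141},
```

View pics/w4.png

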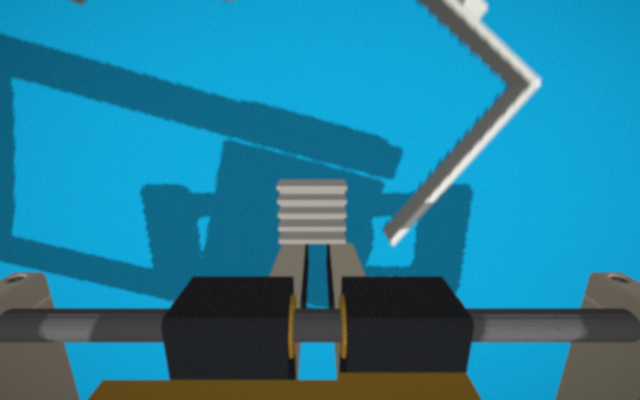

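The view shows A flush against the fingers at (312,212). The right wall's end at (390,238) is about 37 mm off the hand's centre line, which is clear of the 23 mm half-width.

Request:
carry_out --targets '[{"hand": 11, "x": 0.012, "y": 0, "z": 0, "ax": 0, "ay": 0, "az": -0.022}, {"hand": 11, "x": 0.025, "y": 0, "z": 0, "ax": 0, "ay": 0, "az": -0.044}, {"hand": 11, "x": 0.038, "y": 0, "z": 0, "ax": 0, "ay": 0, "az": -0.066}, {"hand": 11, "x": 0.05, "y": 0, "z": 0, "ax": 0, "ay": 0, "az": -0.088}, {"hand": 11, "x": 0.062, "y": -0.001, "z": 0, "ax": 0, "ay": 0, "az": -0.11}, {"hand": 11, "x": 0.074, "y": -0.002, "z": 0, "ax": 0, "ay": 0, "az": -0.132}, {"hand": 11, "x": 0.086, "y": -0.003, "z": 0, "ax": 0, "ay": 0, "az": -0.14}, {"hand": 11, "x": 0.086, "y": -0.003, "z": 0, "ax": 0, "ay": 0, "az": -0.14}]'

```text
t: 9.1
tool_pos: [0.5252, 0.1974, 0.1967]
orientation: [-1.573, -2.719, 0.0]
force: [0.4, 0.1, -0.6]
opening: 0.0103
gripper_force: 0.0
```

Request:
carry_out --targets '[{"hand": 11, "x": -0.02, "y": 0, "z": 0, "ax": 0, "ay": 0, "az": 0}, {"hand": 11, "x": -0.035, "y": 0, "z": -0.045, "ax": 0, "ay": 0, "az": 0}, {"hand": 11, "x": -0.05, "y": 0, "z": -0.1, "ax": 0, "ay": 0, "az": 0}, {"hand": 11, "x": -0.05, "y": 0, "z": -0.1, "ax": 0, "ay": 0, "az": 0}]'

```text
t: 9.6
tool_pos: [0.5539, 0.1513, 0.3029]
orientation: [1.573, 2.709, 0.01]
force: [0.8, 0.0, 0.5]
opening: 0.0102
gripper_force: 0.0
```

Run:
```python
from h import *
a=np.radians(80)
rows([(.6455-.055*np.cos(a),-.1127-.055*np.sin(a),.296,80)])
```

```text
t 9.6 pose [0.5539 0.1513 0.3029] 119.7 F [0.8 0.  0.5] open 0.0102
call
{"hand":11,"x":-0.317,"y":-0.086,"z":0.007,"ax":0,"ay":0,"az":0.693},
```

Request:
carry_out --targets '[{"hand": 11, "x": -0.05, "y": -0.014, "z": 0, "ax": 0, "ay": 0, "az": 0.11}, {"hand": 11, "x": -0.1, "y": -0.027, "z": 0, "ax": 0, "ay": 0, "az": 0.22}, {"hand": 11, "x": -0.16, "y": -0.043, "z": 0, "ax": 0, "ay": 0, "az": 0.34}, {"hand": 11, "x": -0.21, "y": -0.057, "z": 0, "ax": 0, "ay": 0, "az": 0.46}, {"hand": 11, "x": -0.265, "y": -0.072, "z": 0.004, "ax": 0, "ay": 0, "az": 0.58}, {"hand": 11, "x": -0.317, "y": -0.086, "z": 0.007, "ax": 0, "ay": 0, "az": 0.693}, {"hand": 11, "x": -0.317, "y": -0.086, "z": 0.007, "ax": 0, "ay": 0, "az": 0.693}, {"hand": 11, "x": -0.317, "y": -0.086, "z": 0.007, "ax": 0, "ay": 0, "az": 0.693}]'

```text
t: 10.6
tool_pos: [0.6333, -0.1653, 0.2886]
orientation: [-2.403, -2.021, 0.001]
force: [-0.3, 1.1, -0.7]
opening: 0.0104
gripper_force: 0.0
```

Run:
```python
from h import *
rows([(.6455,-.1127,.195,80)])
look("b",show=False)
p=camera_params("wrist"); i,d=read_camera("wrist"); cv2.imwrite("pics/w5.png",i)
for u,v in [(320,130),(320,150),(340,150),(300,150)]: print(u,v,ray(p,u,v,.019))
```

```text
t 10.6 pose [ 0.6333 -0.1653  0.2886] 80.1 F [-0.3  1.1 -0.7] open 0.0104
call
{"hand":11,"x":0.054,"y":0.003,"z":0.094,"ax":0,"ay":0,"az":0.002},
[372.6 173.2] 26 z15 [ 0.6501 -0.1014] z39 [ 0.6463 -0.098 ] size [2.8 8.9] yaw%90 70.3
[247.  201.6] 53 z15 [0.573  0.2587] z39 [0.5708 0.2546] size [ 5.3 12.4] yaw%90 79.0
[377.2 204.8] 38 z15 [ 0.5586 -0.112 ] z39 [ 0.5568 -0.1083] size [6. 6.] yaw%90 89.3
[261.1 223.6] 140 z15 [0.5101 0.2187] z39 [0.5092 0.2154] size [12.3 11.5] yaw%90 30.5
[238.1 232. ] 53 z15 [0.4874 0.2835] z39 [0.487  0.2788] size [ 5.3 11.6] yaw%90 76.3
[255.9 243. ] 134 z15 [0.4558 0.2333] z39 [0.4561 0.2297] size [12.2 11. ] yaw%90 10.5
320 130 [ 0.6456 -0.102   0.019 ]
320 150 [ 0.643  -0.1171  0.019 ]
340 150 [ 0.6585 -0.1198  0.019 ]
300 150 [ 0.6275 -0.1144  0.019 ]
```

View pics/w5.png

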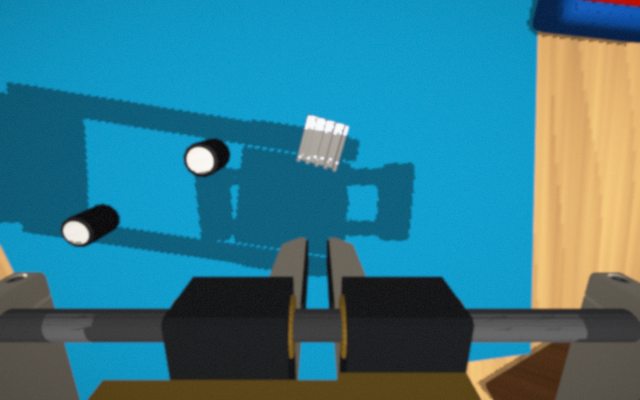

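A is in the tray too, at (0.510, 0.219). The wrist view shows C at (323,143), turned about 15° from the hand, with the capacitor tops at (207,157) and (90,230) well to the left. A straight oblique push would take C into the right wall's end, so I'll plan an S-curve that enters the mouth nearly straight.

```bash
cat > pc.py <<'E'
from h import *
from scipy.interpolate import interp1d
T=np.array([.512,.214]); yaw=np.radians(-14.4); E=np.array([[np.cos(yaw),-np.sin(yaw)],[np.sin(yaw),np.cos(yaw)]])
tr=lambda p:(np.asarray(p)-T)@E
wd=lambda p:np.asarray(p)@E.T+T
u=lambda a:np.array([np.cos(a),np.sin(a)])
z=.195; off=.0255
def path(c0,deg0,straight,goal,step=.012,h0=.10,h1=.13):
    c0=tr(c0); a0=np.radians(deg0)-yaw; p0=c0+straight*u(a0); p3=np.array(goal)
    P=[p0,p0+h0*u(a0),p3-h1*u(np.pi/2),p3]; t=np.linspace(0,1,500)[:,None]
    B=(1-t)**3*P[0]+3*t*(1-t)**2*P[1]+3*t*t*(1-t)*P[2]+t**3*P[3]
    if straight>0: B=np.vstack([c0+np.linspace(0,straight,60)[:-1,None]*u(a0),B])
    D=np.gradient(B,axis=0); th=np.unwrap(np.arctan2(D[:,1],D[:,0])); s=np.r_[0,np.cumsum(np.hypot(*np.diff(B,axis=0).T))]
    print("len",s[-1].round(3),"minR",(1/np.abs(np.gradient(th,s)).max()).round(3))
    k=np.linspace(0,s[-1],int(np.ceil(s[-1]/step))+1); b=interp1d(s,B,axis=0)(k); a=np.interp(k,s,th)
    H=b-off*np.c_[np.cos(a),np.sin(a)]
    for bb,aa,hh in zip(b,a,H):
        if bb[1]>-.1:
            print("blk",bb.round(3),"psi",round(np.degrees(aa)-90),"blk right",(bb[0]+18*.001*abs(np.sin(aa))+.018*abs(np.cos(aa))).round(3),"hand right",(hh+.023*np.array([np.sin(aa),-np.cos(aa)])).round(3))
    return [(*wd(hh),z,np.degrees(aa+yaw)) for hh,aa in zip(H,a)]
E
python3 - <<'E'
from pc import *
h=read_state()["tool_pos"]
w=path((.6463,-.112),80,.03,(.045,.003))
p=[(h[0],h[1],.24,80),(h[0],h[1],z,80),(h[0],h[1],z,80)]
p+=[(h[0]+f*(w[0][0]-h[0]),h[1]+f*(w[0][1]-h[1]),z,80) for f in (.5,)]
rows(p+w)
E
```

```text
len 0.344 minR 0.094
blk [ 0.082 -0.095] psi 40 blk right 0.107 hand right [ 0.116 -0.099]
blk [ 0.075 -0.085] psi 36 blk right 0.1 hand right [ 0.108 -0.092]
blk [ 0.068 -0.076] psi 33 blk right 0.093 hand right [ 0.101 -0.085]
blk [ 0.062 -0.065] psi 28 blk right 0.086 hand right [ 0.094 -0.077]
blk [ 0.057 -0.055] psi 24 blk right 0.081 hand right [ 0.088 -0.069]
blk [ 0.053 -0.044] psi 19 blk right 0.075 hand right [ 0.083 -0.06 ]
blk [ 0.049 -0.032] psi 14 blk right 0.071 hand right [ 0.078 -0.051]
blk [ 0.047 -0.021] psi 9 blk right 0.067 hand right [ 0.074 -0.042]
blk [ 0.045 -0.009] psi 4 blk right 0.065 hand right [ 0.07  -0.033]
blk [0.045 0.003] psi 0 blk right 0.063 hand right [ 0.068 -0.022]
t 10.7 pose [ 0.6335 -0.1638  0.2893] 80.2 F [-0.7  0.2 -0.1] open 0.0104
call
{"hand":11,"x":0.000,"y":0.000,"z":0.049,"ax":0,"ay":0,"az":0.004},
{"hand":11,"x":0.000,"y":0.000,"z":0.094,"ax":0,"ay":0,"az":0.004},
{"hand":11,"x":0.000,"y":0.000,"z":0.094,"ax":0,"ay":0,"az":0.004},
{"hand":11,"x":0.014,"y":0.002,"z":0.094,"ax":0,"ay":0,"az":0.004},
{"hand":11,"x":0.028,"y":0.004,"z":
[... 1379 characters left out ...]
{"hand":11,"x":0.012,"y":-0.001,"z":-0.000,"ax":0,"ay":0,"az":0.049},
{"hand":11,"x":0.024,"y":-0.002,"z":-0.000,"ax":0,"ay":0,"az":0.107},
{"hand":11,"x":0.036,"y":-0.002,"z":-0.000,"ax":0,"ay":0,"az":0.173},
{"hand":11,"x":0.048,"y":-0.001,"z":-0.000,"ax":0,"ay":0,"az":0.248},
{"hand":11,"x":0.060,"y":0.000,"z":-0.000,"ax":0,"ay":0,"az":0.329},
{"hand":11,"x":0.072,"y":0.003,"z":-0.000,"ax":0,"ay":0,"az":0.414},
{"hand":11,"x":0.083,"y":0.006,"z":-0.000,"ax":0,"ay":0,"az":0.501},
{"hand":11,"x":0.094,"y":0.010,"z":-0.000,"ax":0,"ay":0,"az":0.586},
call
{"hand":11,"x":0.012,"y":-0.002,"z":-0.000,"ax":0,"ay":0,"az":0.081},
{"hand":11,"x":0.024,"y":-0.002,"z":-0.000,"ax":0,"ay":0,"az":0.155},
```

Request:
carry_out --targets '[{"hand": 11, "x": 0, "y": 0, "z": 0.049, "ax": 0, "ay": 0, "az": 0}, {"hand": 11, "x": 0, "y": 0, "z": 0.094, "ax": 0, "ay": 0, "az": 0}, {"hand": 11, "x": 0, "y": 0, "z": 0.094, "ax": 0, "ay": 0, "az": 0}, {"hand": 11, "x": 0.014, "y": 0.002, "z": 0.094, "ax": 0, "ay": 0, "az": 0}, {"hand": 11, "x": 0.028, "y": 0.004, "z": 0.094, "ax": 0, "ay": 0, "az": 0}, {"hand": 11, "x": 0.04, "y": 0.004, "z": 0.094, "ax": 0, "ay": 0, "az": 0}, {"hand": 11, "x": 0.051, "y": 0.004, "z": 0.094, "ax": 0, "ay": 0, "az": 0}, {"hand": 11, "x": 0.063, "y": 0.005, "z": 0.094, "ax": 0, "ay": 0, "az": -0.054}]'

```text
t: 11.7
tool_pos: [0.6496, -0.1024, 0.1959]
orientation: [2.346, 2.09, 0.0]
force: [0.1, -0.3, -1.3]
opening: 0.0102
gripper_force: 0.1
```

Request:
carry_out --targets '[{"hand": 11, "x": 0.012, "y": 0.002, "z": 0, "ax": 0, "ay": 0, "az": -0.126}, {"hand": 11, "x": 0.024, "y": 0.003, "z": 0, "ax": 0, "ay": 0, "az": -0.248}, {"hand": 11, "x": 0.036, "y": 0.002, "z": 0, "ax": 0, "ay": 0, "az": -0.36}]'

```text
t: 12.08
tool_pos: [0.6559, -0.067, 0.1957]
orientation: [1.929, 2.479, 0.0]
force: [-0.3, 0.3, 0.4]
opening: 0.0101
gripper_force: 0.1
```

Run:
```python
from pc import *
p=camera_params("wrist"); i,d=read_camera("wrist"); cv2.imwrite("pics/w6.png",i)
s=read_state(); c=s["tool_pos"][:2]+off*u(theta(s)); print(c,tr(c))
w=path(c,np.degrees(theta(s)),0,(.049,.003),h0=.12)
rows(w[1:])
```

```text
[ 0.64947157 -0.04092734] [ 0.1965505  -0.21273054]
len 0.272 minR 0.11
blk [ 0.081 -0.096] psi 42 blk right 0.107 hand right [ 0.115 -0.099]
blk [ 0.074 -0.087] psi 37 blk right 0.099 hand right [ 0.107 -0.093]
blk [ 0.067 -0.077] psi 31 blk right 0.092 hand right [ 0.1   -0.087]
blk [ 0.062 -0.066] psi 25 blk right 0.086 hand right [ 0.093 -0.08 ]
blk [ 0.057 -0.055] psi 19 blk right 0.08 hand right [ 0.087 -0.072]
blk [ 0.054 -0.044] psi 14 blk right 0.076 hand right [ 0.082 -0.063]
blk [ 0.052 -0.032] psi 9 blk right 0.072 hand right [ 0.079 -0.054]
blk [ 0.05  -0.021] psi 6 blk right 0.07 hand right [ 0.076 -0.044]
blk [ 0.049 -0.009] psi 3 blk right 0.068 hand right [ 0.073 -0.033]
blk [0.049 0.003] psi 0 blk right 0.067 hand right [ 0.072 -0.022]
t 12.12 pose [ 0.6559 -0.0656  0.1957] 104.6 F [ 0.1  0.1 -0. ] open 0.0101
call
{"hand":11,"x":0.012,"y":0.001,"z":0.001,"ax":0,"ay":0,"az":-0.049},
{"hand":11,"x":0.024,"y":0.001,"z":0.001,"ax":0,"ay":0,"az":-0.101},
{"hand":11,"x":0.036,"y":0.001,"z":0.001,"ax":0,"ay":0,"az":-0.155},
{"hand":11,"x":0.048,"y":0.000,"z":0.001,"ax":0,
[... 657 characters left out ...]
{"hand":11,"x":0.071,"y":-0.003,"z":-0.000,"ax":0,"ay":0,"az":0.152},
{"hand":11,"x":0.083,"y":-0.003,"z":-0.000,"ax":0,"ay":0,"az":0.247},
{"hand":11,"x":0.095,"y":-0.002,"z":-0.000,"ax":0,"ay":0,"az":0.352},
call
{"hand":11,"x":0.012,"y":-0.002,"z":-0.000,"ax":0,"ay":0,"az":0.106},
{"hand":11,"x":0.024,"y":-0.003,"z":-0.000,"ax":0,"ay":0,"az":0.206},
{"hand":11,"x":0.036,"y":-0.002,"z":-0.000,"ax":0,"ay":0,"az":0.295},
{"hand":11,"x":0.048,"y":0.000,"z":-0.000,"ax":0,"ay":0,"az":0.372},
{"hand":11,"x":0.059,"y":0.003,"z":-0.000,"ax":0,"ay":0,"az":0.436},
{"hand":11,"x":0.071,"y":0.007,"z":-0.000,"ax":0,"ay":0,"az":0.490},
{"hand":11,"x":0.081,"y":0.012,"z":-0.000,"ax":0,"ay":0,"az":0.534},
```

View pics/w6.png

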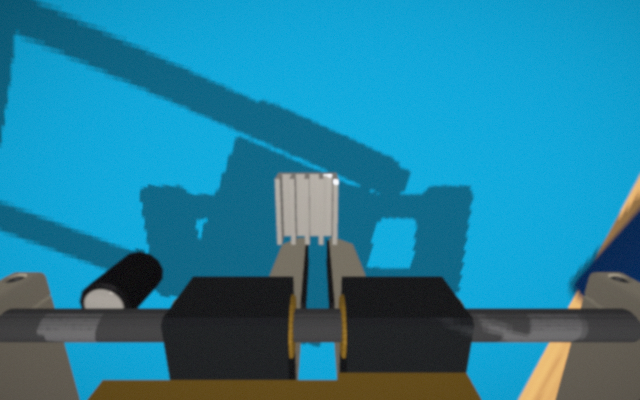

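The view shows C at (307,208), flush with the fingers and about 5 mm left of centre, with the capacitor clear at (120,280). I'll carry on along the curve.

Request:
carry_out --targets '[{"hand": 11, "x": 0.012, "y": 0.001, "z": 0, "ax": 0, "ay": 0, "az": -0.049}, {"hand": 11, "x": 0.024, "y": 0.001, "z": 0, "ax": 0, "ay": 0, "az": -0.101}, {"hand": 11, "x": 0.036, "y": 0.001, "z": 0, "ax": 0, "ay": 0, "az": -0.155}, {"hand": 11, "x": 0.048, "y": 0, "z": 0, "ax": 0, "ay": 0, "az": -0.208}, {"hand": 11, "x": 0.059, "y": -0.001, "z": 0, "ax": 0, "ay": 0, "az": -0.26}, {"hand": 11, "x": 0.071, "y": -0.003, "z": 0, "ax": 0, "ay": 0, "az": -0.308}, {"hand": 11, "x": 0.083, "y": -0.006, "z": 0, "ax": 0, "ay": 0, "az": -0.35}, {"hand": 11, "x": 0.094, "y": -0.009, "z": 0, "ax": 0, "ay": 0, "az": -0.382}]'

```text
t: 13.12
tool_pos: [0.624, 0.0221, 0.1958]
orientation: [-1.429, -2.798, 0.0]
force: [0.5, -0.4, 0.2]
opening: 0.0104
gripper_force: 0.1
```

Request:
carry_out --targets '[{"hand": 11, "x": 0.012, "y": 0, "z": 0, "ax": 0, "ay": 0, "az": -0.02}, {"hand": 11, "x": 0.024, "y": 0, "z": 0, "ax": 0, "ay": 0, "az": -0.025}, {"hand": 11, "x": 0.035, "y": 0, "z": 0, "ax": 0, "ay": 0, "az": -0.012}, {"hand": 11, "x": 0.047, "y": -0.001, "z": 0, "ax": 0, "ay": 0, "az": 0.021}]'

```text
t: 13.62
tool_pos: [0.5957, 0.0594, 0.1958]
orientation: [1.464, 2.78, 0.0]
force: [-0.8, -0.2, 0.2]
opening: 0.0101
gripper_force: 0.1
```

Run:
```python
from pc import *
p=camera_params("wrist"); i,d=read_camera("wrist"); cv2.imwrite("pics/w7.png",i)
s=read_state(); c=s["tool_pos"][:2]+off*u(theta(s)); print(c,tr(c))
w=path(c,np.degrees(theta(s)),0,(.049,.003),h0=.04,h1=.09)
rows(w[1:])
```

```text
[0.58058302 0.08148257] [ 0.09938411 -0.11129824]
len 0.133 minR 0.055
blk [ 0.082 -0.098] psi 52 blk right 0.107 hand right [ 0.116 -0.095]
blk [ 0.074 -0.09 ] psi 48 blk right 0.099 hand right [ 0.108 -0.091]
blk [ 0.066 -0.082] psi 38 blk right 0.091 hand right [ 0.1   -0.088]
blk [ 0.06  -0.073] psi 27 blk right 0.084 hand right [ 0.092 -0.086]
blk [ 0.056 -0.063] psi 18 blk right 0.079 hand right [ 0.086 -0.08 ]
blk [ 0.053 -0.052] psi 12 blk right 0.074 hand right [ 0.081 -0.072]
blk [ 0.051 -0.041] psi 8 blk right 0.072 hand right [ 0.078 -0.063]
blk [ 0.05 -0.03] psi 5 blk right 0.07 hand right [ 0.075 -0.054]
blk [ 0.049 -0.019] psi 3 blk right 0.068 hand right [ 0.074 -0.043]
blk [ 0.049 -0.008] psi 1 blk right 0.067 hand right [ 0.073 -0.033]
blk [0.049 0.003] psi 0 blk right 0.067 hand right [ 0.072 -0.022]
t 13.68 pose [0.595  0.0604 0.1955] 124.4 F [ 1.2  0.7 -0.4] open 0.0103
call
{"hand":11,"x":0.011,"y":0.001,"z":0.001,"ax":0,"ay":0,"az":-0.056},
{"hand":11,"x":0.022,"y":0.001,"z":0.001,"ax":0,"ay":0,"az":-0.062},
{"hand":11,"x":0.033,"y":-0.002,"z":0.001,"ax":0,"ay":0,"az":0.019},
{"hand":11,"x":0.045,"y":-0.005,"z":0.001,"ax":0,"ay":0,"az":0.192},
{"hand":11,"x":0.057,"y":-0.007,"z":0.001,"ax":0,"ay":0,"az":0.388},
{"hand":11,"x":0.068,"y":-0.005,"z":0.001,"ax":0,"ay":0,"az":0.542},
{"hand":11,"x":0.079,"y":-0.001,"z":0.001,"ax":0,"ay":0,"az":0.647},
{"hand":11,"x":0.089,"y":0.004,"z":0.001,"ax":0,"ay":0,"az":0.718},
call
{"hand":11,"x":0.011,"y":-0.001,"z":-0.000,"ax":0,"ay":0,"az":0.050},
{"hand":11,"x":0.022,"y":-0.001,"z":-0.000,"ax":0,"ay":0,"az":0.085},
{"hand":11,"x":0.033,"y":-0.001,"z":-0.000,"ax":0,"ay":0,"az":0.112},
{"hand":11,"x":0.044,"y":0.000,"z":-0.000,"ax":0,"ay":0,"az":0.133},
```

View pics/w7.png

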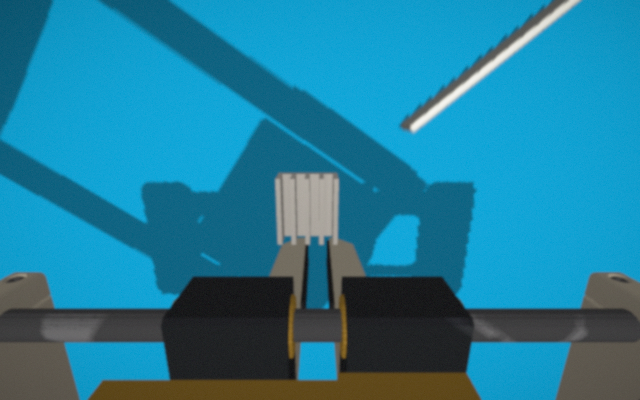

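C is still flush at (307,208), and the wall end at (408,127) is about 36 mm right of C's right side. I'll finish the earlier planned curve, back off and lift.

Request:
carry_out --targets '[{"hand": 11, "x": 0.012, "y": -0.001, "z": 0, "ax": 0, "ay": 0, "az": 0.055}, {"hand": 11, "x": 0.024, "y": -0.002, "z": 0, "ax": 0, "ay": 0, "az": 0.131}, {"hand": 11, "x": 0.036, "y": -0.002, "z": 0, "ax": 0, "ay": 0, "az": 0.226}, {"hand": 11, "x": 0.048, "y": -0.002, "z": 0, "ax": 0, "ay": 0, "az": 0.331}]'

```text
t: 14.18
tool_pos: [0.567, 0.0976, 0.1958]
orientation: [1.904, 2.499, 0.0]
force: [-1.3, 1.1, -0.5]
opening: 0.0103
gripper_force: 0.1
```

Request:
carry_out --targets '[{"hand": 11, "x": 0.012, "y": -0.002, "z": 0, "ax": 0, "ay": 0, "az": 0.106}, {"hand": 11, "x": 0.024, "y": -0.003, "z": 0, "ax": 0, "ay": 0, "az": 0.206}, {"hand": 11, "x": 0.036, "y": -0.002, "z": 0, "ax": 0, "ay": 0, "az": 0.295}, {"hand": 11, "x": 0.048, "y": 0, "z": 0, "ax": 0, "ay": 0, "az": 0.372}, {"hand": 11, "x": 0.059, "y": 0.003, "z": 0, "ax": 0, "ay": 0, "az": 0.436}, {"hand": 11, "x": 0.071, "y": 0.007, "z": 0, "ax": 0, "ay": 0, "az": 0.49}, {"hand": 11, "x": 0.081, "y": 0.012, "z": 0, "ax": 0, "ay": 0, "az": 0.534}, {"hand": 11, "x": 0.081, "y": 0.012, "z": 0, "ax": 0, "ay": 0, "az": 0.534}]'

```text
t: 15.18
tool_pos: [0.5571, 0.1791, 0.1958]
orientation: [2.491, 1.914, 0.0]
force: [-0.4, 0.1, 0.2]
opening: 0.0097
gripper_force: 0.0
```

Request:
carry_out --targets '[{"hand": 11, "x": -0.02, "y": 0, "z": 0, "ax": 0, "ay": 0, "az": 0}, {"hand": 11, "x": -0.04, "y": 0, "z": -0.045, "ax": 0, "ay": 0, "az": 0}, {"hand": 11, "x": -0.08, "y": 0, "z": -0.09, "ax": 0, "ay": 0, "az": 0}, {"hand": 11, "x": -0.13, "y": 0, "z": -0.12, "ax": 0, "ay": 0, "az": 0}, {"hand": 11, "x": -0.18, "y": 0, "z": -0.12, "ax": 0, "ay": 0, "az": 0}, {"hand": 11, "x": -0.23, "y": 0, "z": -0.12, "ax": 0, "ay": 0, "az": 0}, {"hand": 11, "x": -0.28, "y": 0, "z": -0.12, "ax": 0, "ay": 0, "az": 0}, {"hand": 11, "x": -0.28, "y": 0, "z": -0.12, "ax": 0, "ay": 0, "az": 0}]'

```text
t: 16.18
tool_pos: [0.4828, -0.0957, 0.3156]
orientation: [2.497, 1.906, -0.002]
force: [-0.5, -0.6, 0.2]
opening: 0.0102
gripper_force: 0.0
```

Run:
```python
from h import *
look("fin",crop=(200,120,270,165),k=2.9)
print(read_state()["t"])
```

```text
[213.9 134. ] 331 z15 [0.7705 0.3553] z39 [0.7642 0.3491] size [19.8 19.8] yaw%90 45.8
[446.3 157.7] 156 z15 [ 0.6926 -0.3162] z39 [ 0.6879 -0.3083] size [13. 13.] yaw%90 89.2
[246.8 201.6] 48 z15 [0.573  0.2593] z39 [0.5709 0.2551] size [ 5.1 10.6] yaw%90 79.1
[265.3 206.1] 139 z15 [0.5594 0.2068] z39 [0.5575 0.2037] size [12.4 11.2] yaw%90 76.1
[261.2 223.7] 133 z15 [0.5098 0.2185] z39 [0.509  0.2152] size [12.1 11.2] yaw%90 26.0
[238. 232.] 51 z15 [0.4872 0.2838] z39 [0.4869 0.2792] size [ 5.3 11.4] yaw%90 79.1
[255.9 243. ] 131 z15 [0.4556 0.2332] z39 [0.4559 0.2296] size [12.1 10.9] yaw%90 13.2
16.225
```

View pics/fin.png

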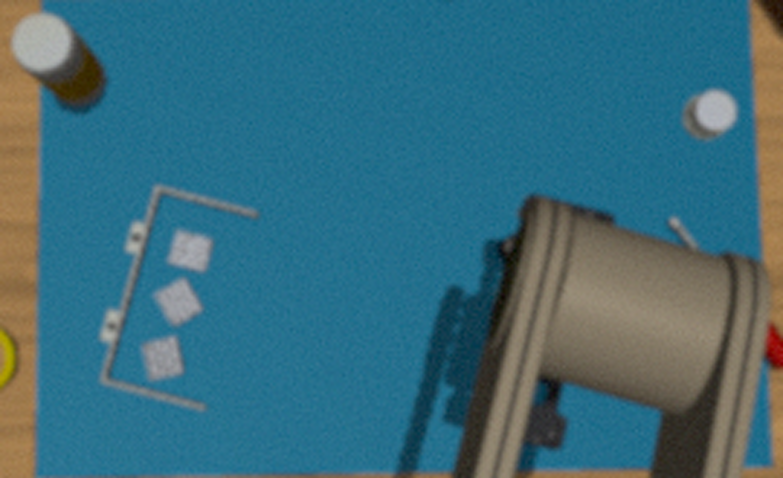

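The final view shows all three sinks well inside the tray, at (190,250), (178,302) and (163,357), with clear margins. The hand is raised away from them.

```bash
python3 -c "
from h import *
print(robot.close_job())"
```

```text
the job is handed in; nothing more can be done
None
```

All three heat sinks were pushed fully inside the tray and the job was handed in at about 16 s; the fingers kept clear of the capacitors and everything else throughout, though the raised arm hid the capacitors in the final picture.

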